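# Fetch the full tin from the pantry cupboard

## Task

Three look-alike tins stand under the shelf of the pantry cupboard; only one is full, clearly the heaviest. Slide the front panel fully open, feel by lifting which tin is full, set that one down gently, upright, inside the tray, and slide the panel fully shut again with the other two tins left standing in the cupboard in their row. Do not disturb the jar, mug and spoon.

Things in the scene. Friction and masses are not known exactly. Their poses are not given: they have to be found in the camera images.
- tin_a: one of three identical-looking tins: grey square body 66 x 66 x 100 mm, fixed 8 mm wooden lid, upright round wooden knob 24 mm in diameter in the lid's middle, 108 to 148 mm above the underside. Origin: centre of the underside, z up. Just one tin is full: 0.65 to 0.75 kg; the other two weigh 0.32 to 0.46 kg each. Neither letter nor place nor look tells which.
- tin_b: one of three identical-looking tins: grey square body 66 x 66 x 100 mm, fixed 8 mm wooden lid, upright round wooden knob 24 mm in diameter in the lid's middle, 108 to 148 mm above the underside. Origin: centre of the underside, z up. Just one tin is full: 0.65 to 0.75 kg; the other two weigh 0.32 to 0.46 kg each. Neither letter nor place nor look tells which.
- tin_c: one of three identical-looking tins: grey square body 66 x 66 x 100 mm, fixed 8 mm wooden lid, upright round wooden knob 24 mm in diameter in the lid's middle, 108 to 148 mm above the underside. Origin: centre of the underside, z up. Just one tin is full: 0.65 to 0.75 kg; the other two weigh 0.32 to 0.46 kg each. Neither letter nor place nor look tells which.
- cupboard: low white cupboard fixed on the counter. Origin: on the counter under the tin row's middle; x into the cupboard, y along row and door track, z up. Its floor is 15 mm above the counter. Tins stand near x = 0, y = -85, 0, +85 mm, between side walls at y = +-149 mm (95 mm high up to x = 30 mm, full height beyond). Low batten behind them: face at x = 45 mm, 50 mm high.
- shelf_edge (a point): middle of the lower front edge of the cupboard's upper shelf, which hangs over the rear part of the knobs: edge at cupboard x = +8 mm, underside 190 mm and top 205 mm above the counter (27 mm free above the knobs). In front of this edge nothing is overhead.
- track (a point): front lip of the track under the panel, at the middle of the tin row, cupboard x = -57 mm: its top, 19 mm above the counter (4 mm above the cupboard floor), over which a tin comes out. The track runs on to cupboard y = +451 mm. The panel stands at x = -52 to -40 mm, its top 120 mm above the counter (below the knobs).
- door (a joint): travel of the sliding front panel in m along the cupboard's +y: 0 = shut (panel covers the whole bay, y = -145 to +145 mm), 0.28 = fully open against its stop (all three tins clear). Slides with about 2 N of friction plus light damping, stays where it is left.
- door_handle (a point): middle of the panel's black upright bar handle: bar 12 mm in diameter, 70 mm tall (straight part), its axis 34 mm in front of the panel's face, near the panel's -y end; joined to the panel at its top and bottom. It travels with the panel, 70 mm above the counter.
- tray: square wooden tray fixed on the counter beside the cupboard, 190 x 190 mm outside, 6 mm rim walls 18 mm high, floor 6 mm thick. Origin: centre of its underside on the counter; x and y along its sides.
- jar: bystander: closed glass jar, 68 mm in diameter, 120 mm high. Origin: centre of the underside.
- mug: bystander: white mug, 80 mm in diameter, 90 mm high. Origin: centre of the underside.
- spoon: bystander: wooden spoon lying on the counter. Origin: underside, mid-length.

How it is judged:
By the outcome, as a careful person would: the job done as asked, in the order asked, and still so for the second after the job is handed in, with the robot touching nothing.
It also fails if it takes over 72 s, if anything falls off the work surface, if the arm or the gripper's body presses on something with over 40 N, if the wrist force passes 120 N, or if a joint passes its speed limit or range.

## Robot

A 7-joint arm with a two-finger parallel gripper is mounted at the origin on the work surface. World frame = base frame: x ahead of the robot, y to its left, z up, the work surface at z = 0. Lengths are in mm, angles in rad, forces in N, time in s.
With the tool pointing down it reaches from about 400 to 850 mm from the base axis. Payload 4.5 kg.
Tool frame: the origin (TCP) lies at the very end of the fingers, on their centre line; the grasp point (between the pads) lies 19 mm behind it (hold_point_z is the distance from the TCP to the grasp point, in mm); z points along the fingers, y is the line along which they close (so a half turn about z gives the same grasp; the last joint's range is limited). The gripper opens to 88 mm and grips with 3 to 60 N. Pads are 18 mm wide; open, the fingers measure 123 mm over their backs; the gripper's body (75 mm by 187 mm) begins 45 mm behind the grasp point.
Start: joints at [-1.164, 0.689, -0.195, 1.565, 0.157, 0.902, -0.215], TCP at [227.623, 582.101, 238.743] pointing down, gripper open.
Joint ranges: [-3.01, 3.01], [-0.46, 2.08], [-1.47, 1.51], [0.13, 2.56], [-1, 4.14], [0.04, 2.09], [-2.66, 2.66]. Speed limits (rad/s): [2.57, 2.57, 3.14, 3.14, 3.14, 3.14, 3.14].

## Interface

Orientations are given as a unit quaternion [x, y, z, w].
In Python, from station import state, get_image, sign_off, find_in, hold_point_z gives the robot as it stands. The module is installed in compiled form; this text tells all that it offers.
- The arm moves only by the tool servo_tool, never from a script. Its arguments are lists of equal length, an entry for each row: "translation": the shift along the tool's x, y, z in cm, a list of three; "rotation": the turn, a rotation vector about the tool's x, y, z in degrees, a list of three; "gripper": the opening, from 0 (shut) to 1 (fully open). In form: {"translation": [[x, y, z], ...], "rotation": [[wx, wy, wz], ...], "gripper": [gripper, ...]}. A call has 1 to 8 rows; each row shifts and turns the commanded pose from where the row before left it, along the tool's axes as they then stand; what a row does not reach is not made up. A row lasts 1/8 s, in which the tool goes at most 62.5 mm and 10.7 degrees, less where a joint would pass 70% of its speed; a pose out of reach is approached as far as the arm can. A call is refused whole if a number of a shift passes 6.25 or a number of a turn 10.7, either way. A call with a gripper value outside its range is refused whole. The fingers move at their own pace and stop on an object; "squeeze" is the grip in N (left out, the last holds). Time passes only in rows, so rows that do not move let the fingers close. It gives the time, the measured TCP pose, the force, the opening and the grip force at its end, in the units of the state.
- state(): the state, without advancing time (a new reading comes with each control period).
- get_image(name): name is "scene" or "top"; returns a dict with "img" (480x640x3 uint8, blue, green, red), "vfov" (degrees; the focal length in pixels is half the picture's height over the tangent of half this angle, whatever the lens; pixels are square), "cx", "cy" (the principal point, pixels), "extrinsics" (4x4, takes a point from camera to world coordinates). Camera axes: x right, y down, z forward; pixel columns grow to the right and rows downward; lengths in mm; the calibration is good to about 2 mm. A picture is of the moment at which its call begins. There is no depth.
- sign_off(): hands the job in; it is judged then, once.
Trained networks look in a picture, given as the dict that the camera call returned (one of the last four; its "shot" number tells which), for a name from the list of things; names that differ only in an ending like _2 or _b are one class to them, and where a whole thing is asked for, a point or a joint stands for the part that bears it (a point fixed in the world has none). Each returns a list of dicts, best first, with "p" (0 to 1); they miss things now and then, are a little off and sometimes report something else, mostly with a low value. They report only what shows in the picture. A call takes as long as a camera call.
- find_in(name, picture): "box" ([left, top, right, bottom] as shares, 0 to 1, of the picture: columns of its width, rows of its height, round what is visible of it).
The state is a dict: "time": time; "joints": joint angles; "joint_velocities": joint speeds; "effort": joint torques, N m; "tcp_pos": TCP position; "orientation": TCP orientation; "ft_force": force on the tool from outside, world axes, zero at the start; "torque": the same for the moment, N m; "gripper_width": opening from 0.0 (shut) to 1.0 (fully open); "gripper_force": force on a finger pad.
Only numpy, scipy, OpenCV 4.12 (cv2) and the standard library are available. Lean on these libraries where they do the work, as an engineer would, in place of code of your own. Each camera call takes 0.05 s, during which the arm holds its last target. There are 200 camera calls.

## Working session

There is one attempt and no reset: what is moved stays moved. The work goes in short steps, Python scripts to look and compute and a tool call to move; the robot and the scene stay as the last step left them, time stands still between calls to the robot, and variables do not carry over. Pictures are saved under pics/ and viewed, at most 10 in all, crops included, and the job is handed in when it is done.

Besides the shell and the picture viewer there is one more tool, called after "Emit:" as a command line: name --argument value ..., lists and objects as JSON in quotes. servo_tool: Moves the arm, as the interface text tells. Its arguments: {"type":"object","properties":{"translation":{"type":"array","items":{"type":"array","items":{"type":"number"}}},"rotation":{"type":"array","items":{"type":"array","items":{"type":"number"}}},"gripper":{"type":"array","items":{"type":"number"}},"squeeze":{"type":"number"}},"required":["translation","rotation","gripper"]}

```bash
mkdir -p pics
cat > h.py <<'E'
import numpy as np, cv2
from station import *
def cam(p):
    f=p["img"].shape[0]/2/np.tan(np.radians(p["vfov"])/2); return f,p["cx"],p["cy"],np.array(p["extrinsics"])
def ray(p,u,v,z):
    f,cx,cy,E=cam(p); d=E[:3,:3]@np.array([(u-cx)/f,(v-cy)/f,1]); o=E[:3,3]
    return o+d*(z-o[2])/d[2]
def proj(p,X):
    f,cx,cy,E=cam(p); c=E[:3,:3].T@(np.array(X,float)-E[:3,3]); return cx+f*c[0]/c[2],cy+f*c[1]/c[2]
E
python3 - <<'E'
from h import *
s=state();print(s["time"],s["tcp_pos"],s["orientation"],s["ft_force"],hold_point_z)
for n in("scene","top"):
    p=get_image(n);cv2.imwrite(f"pics/{n}0.png",p["img"]);print(n,p["vfov"],p["cx"],p["cy"],np.round(p["extrinsics"],3).tolist())
    for t in("tin_a","cupboard","door","door_handle","tray","jar","mug","spoon"):
        print(t,[(round(d["p"],2),np.round(np.array(d["box"])*[640,480,640,480]).tolist()) for d in find_in(t,p)][:4])
E
```

```text
0.0 [227.44558939 581.47383115 237.92269877] [ 1.85241115e-01  9.82692676e-01 -9.09085576e-04 -8.91636020e-05] [ 0.32920955  0.34880599 -0.36794377] 18.700000000000003
scene 50.25718158596358 317.706841378018 240.29650450966474 [[-0.995, 0.097, -0.031, 618.708], [0.101, 0.925, -0.365, 427.282], [-0.006, -0.366, -0.93, 1244.319], [0.0, 0.0, 0.0, 1.0]]
tin_a [(0.84, [281.0, 264.0, 303.0, 304.0]), (0.71, [277.0, 231.0, 301.0, 265.0])]
cupboard [(0.75, [203.0, 157.0, 325.0, 450.0]), (0.68, [300.0, 201.0, 318.0, 326.0])]
door [(0.59, [300.0, 200.0, 320.0, 327.0]), (0.25, [206.0, 156.0, 326.0, 451.0])]
door_handle []
tray [(0.64, [283.0, 102.0, 370.0, 172.0])]
jar [(0.94, [246.0, 128.0, 271.0, 169.0])]
mug [(0.84, [385.0, 393.0, 426.0, 452.0])]
spoon [(0.93, [336.0, 240.0, 411.0, 257.0])]
top 54.728804242611254 316.9432223121152 237.40809151675577 [[-0.023, -0.988, 0.152, 424.826], [-1.0, 0.022, -0.011, -2.334], [0.008, -0.152, -0.988, 1115.318], [0.0, 0.0, 0.0, 1.0]]
tin_a [(0.81, [298.0, 190.0, 331.0, 220.0]), (0.77, [260.0, 189.0, 295.0, 220.0]), (0.58, [335.0, 188.0, 368.0, 217.0])]
cupboard [(0.71, [122.0, 99.0, 396.0, 247.0])]
door [(0.89, [230.0, 216.0, 364.0, 249.0])]
door_handle [(0.64, [231.0, 218.0, 367.0, 247.0])]
tray [(0.7, [420.0, 216.0, 517.0, 312.0]), (0.47, [261.0, 188.0, 294.0, 220.0])]
jar [(0.77, [423.0, 167.0, 462.0, 204.0])]
mug [(0.94, [107.0, 295.0, 166.0, 333.0])]
spoon [(0.8, [309.0, 263.0, 331.0, 350.0])]
```

View pics/scene0.png

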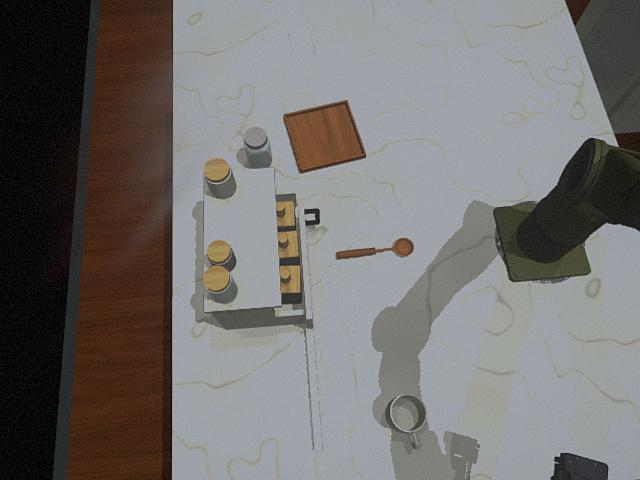

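View pics/top0.png

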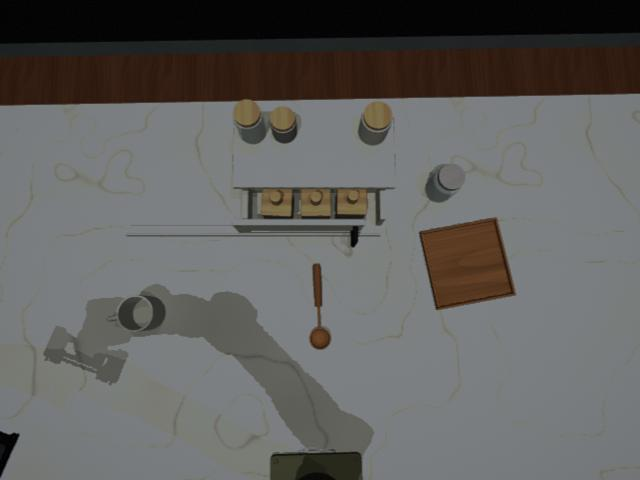

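Run:
```python
from h import *
p=get_image("top");q=get_image("scene")
for n,u,v,z in [("k1",276,197,163),("k2",316,198,163),("k3",353,196,163),("trackL",127,235.5,19),("trackR",380,236,19),("shelfL",233,187.5,205),("shelfR",395,187.5,205),("handle",354,231,110),("panelL",233,222,120),("panelR",364,222,120),("t1",420,231,18),("t2",496,218,18),("t3",515,295,18),("t4",438,309,18),("jartop",451,177,120)]:
    print(n,ray(p,u,v,z).round(1))
for n,u,v,z in [("k",280,209,163),("k",284,238,163),("k",286,272,163),("handle",316,216,110),("t",284,115,18),("t",347,101,18),("t",365,156,18),("t",302,172,18),("trL",322,450,19),("panelR",302,205,120),("panelL",309,325,120)]: print("S",n,ray(q,u,v,z).round(1))
a=cv2.resize(p["img"][170:270,220:400],(790,440),interpolation=cv2.INTER_CUBIC);cv2.imwrite("pics/c1.png",a)
```

```text
k1 [659.4  71.  163. ]
k2 [655.4 -13.1 163. ]
k3 [658.1 -91.2 163. ]
trackL [608.1 438.3  19. ]
trackR [ 593.7 -165.9   19. ]
shelfL [670.5 154.3 205. ]
shelfR [ 663.7 -172.9  205. ]
handle [592.1 -95.6 110. ]
panelL [616.1 168.6 120. ]
panelR [ 609.9 -117.2  120. ]
t1 [ 604.  -262.8   18. ]
t2 [ 631.8 -448.6   18. ]
t3 [ 446.3 -478.4   18. ]
t4 [ 417.9 -294.5   18. ]
jartop [ 707.3 -314.5  120. ]
S k [661.6 -83.9 163. ]
S k [658.  -10.5 163. ]
S k [659.8  71.  163. ]
S handle [578.1 -81.2 110. ]
S t [ 634.  -445.8   18. ]
S t [ 449.5 -474.5   18. ]
S t [ 422.6 -288.4   18. ]
S t [ 599.6 -256.8   18. ]
S trL [618.6 444.4  19. ]
S panelR [ 609.4 -109.4  120. ]
S panelL [620.4 185.  120. ]
```

View pics/c1.png

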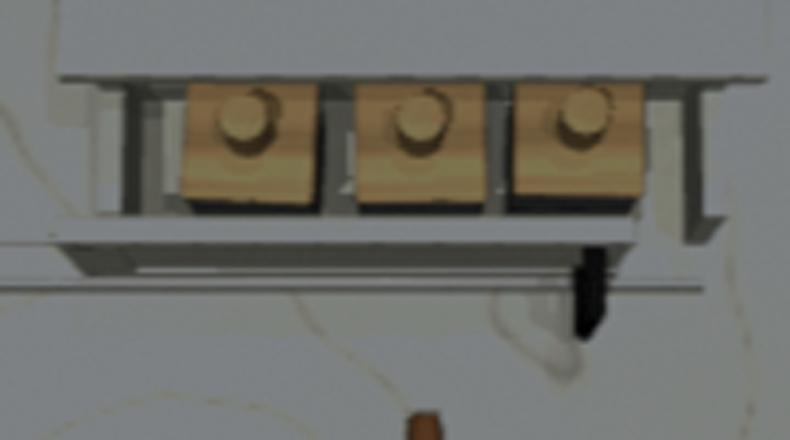

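```bash
cat >> h.py <<'E'
from scipy.spatial.transform import Rotation as R, Slerp
A=np.radians(-1.3); CO=np.array([657.,-10.,0])
CR=R.from_euler("z",A)
def C(x,y,z): return CO+CR.apply([x,y,z])
def ori(tilt): # closing along cupboard y, tilted forward
    return CR*R.from_matrix(np.diag([-1.,1,-1]))*R.from_rotvec([0,-np.radians(tilt),0])
def plan(pos,rot,n,s=None,start=None):
    s=s or state(); p0,r0=start or (np.array(s["tcp_pos"]),R.from_quat(s["orientation"]))
    rot=rot or r0
    sl=Slerp([0,1],R.concatenate([r0,rot])); T=[];W=[]
    for i in range(n):
        ra,rb=sl(i/n),sl((i+1)/n)
        T.append((ra.inv().apply((np.array(pos)-p0)/n)/10).round(2).tolist()); W.append((ra.inv()*rb).as_rotvec(degrees=True).round(1).tolist())
    print(T);print(W)
E
python3 - <<'E'
from h import *
p=get_image("top");q=get_image("scene")
def ov(pic,u0,v0,w,h,k,name):
    a=cv2.resize(pic["img"][v0:v0+h,u0:u0+w],None,fx=k,fy=k,interpolation=cv2.INTER_CUBIC)
    def pt(X,c):
        u,v=proj(pic,X); cv2.circle(a,(int((u-u0+.5)*k),int((v-v0+.5)*k)),2,c,-1)
    for y in(-85,0,85): pt(C(0,y,163),(0,0,255))
    for y in(-150,0,150): pt(C(8,y,205),(255,0,0)); pt(C(-57,y,19),(0,255,0))
    for z in(35,70,105): pt(C(-86,-86,z),(0,255,255))
    for y in(-145+33,145+33): pt(C(-52,y,120),(255,0,255))
    return a
a=ov(p,220,170,180,100,4,"");b=ov(q,260,190,90,145,4,"")
b=b[:500];print(a.shape,b.shape)
c=np.zeros((600,800,3),np.uint8);c=np.zeros((560,1080,3),np.uint8)
c[:400,:720]=a;c[:500,720:1080]=b;cv2.imwrite("pics/c2.png",cv2.resize(c,(800,415)))
print(C(-86,-86,70))
for u,v in((314,261),(322,346)):print(ray(p,u,v,5))
E
```

```text
(400, 720, 3) (500, 360, 3)
[569.07102491 -94.02675371  70.        ]
[538.57680648  -6.52563521   5.        ]
[338.64980007 -20.82553561   5.        ]
```

View pics/c2.png

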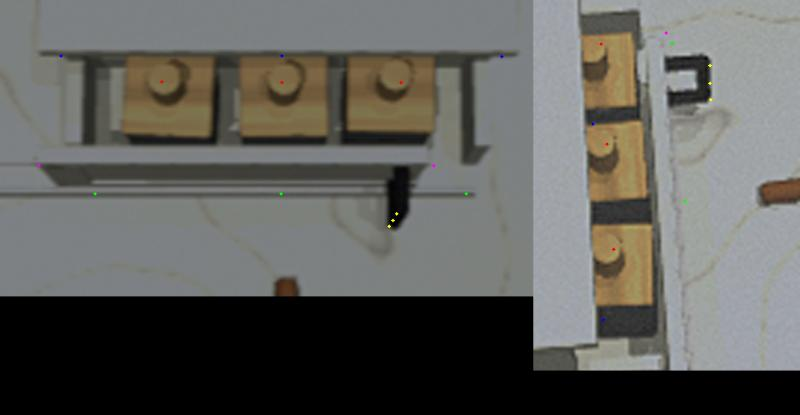

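```bash
sed -i 's/657\.,-10/659.,-10/' h.py
python3 - <<'E'
from h import *
plan([571,-93,150],ori(0),16)
E
```

```text
[[-3.54, -3.15, 0.55], [-3.47, -3.22, 0.55], [-3.39, -3.3, 0.55], [-3.32, -3.37, 0.55], [-3.25, -3.45, 0.55], [-3.17, -3.52, 0.55], [-3.09, -3.58, 0.55], [-3.01, -3.65, 0.55], [-2.93, -3.72, 0.55], [-2.85, -3.78, 0.55], [-2.77, -3.84, 0.55], [-2.68, -3.9, 0.55], [-2.6, -3.96, 0.55], [-2.51, -4.01, 0.55], [-2.42, -4.07, 0.55], [-2.33, -4.12, 0.55]]
[[0.0, 0.0, -1.3], [0.0, 0.0, -1.3], [0.0, 0.0, -1.3], [0.0, 0.0, -1.3], [0.0, 0.0, -1.3], [0.0, 0.0, -1.3], [0.0, 0.0, -1.3], [0.0, 0.0, -1.3], [0.0, 0.0, -1.3], [0.0, 0.0, -1.3], [0.0, 0.0, -1.3], [0.0, 0.0, -1.3], [0.0, 0.0, -1.3], [0.0, 0.0, -1.3], [0.0, 0.0, -1.3], [0.0, 0.0, -1.3]]
```

Emit:
servo_tool --translation '[[-3.54, -3.15, 0.55], [-3.47, -3.22, 0.55], [-3.39, -3.3, 0.55], [-3.32, -3.37, 0.55], [-3.25, -3.45, 0.55], [-3.17, -3.52, 0.55], [-3.09, -3.58, 0.55], [-3.01, -3.65, 0.55]]' --rotation '[[0, 0, -1.3], [0, 0, -1.3], [0, 0, -1.3], [0, 0, -1.3], [0, 0, -1.3], [0, 0, -1.3], [0, 0, -1.3], [0, 0, -1.3]]' --gripper '[1, 1, 1, 1, 1, 1, 1, 1]'

```text
time: 2.1
tcp_pos: [401.1, 243.9, 194.8]
orientation: [0.095, 0.995, 0.0, 0.0]
ft_force: [0.8, -0.3, 0.3]
gripper_width: 0.998
gripper_force: 0.0
```

Emit:
servo_tool --translation '[[-2.93, -3.72, 0.55], [-2.85, -3.78, 0.55], [-2.77, -3.84, 0.55], [-2.68, -3.9, 0.55], [-2.6, -3.96, 0.55], [-2.51, -4.01, 0.55], [-2.42, -4.07, 0.55], [-2.33, -4.12, 0.55]]' --rotation '[[0, 0, -1.3], [0, 0, -1.3], [0, 0, -1.3], [0, 0, -1.3], [0, 0, -1.3], [0, 0, -1.3], [0, 0, -1.3], [0, 0, -1.3]]' --gripper '[1, 1, 1, 1, 1, 1, 1, 1]'

```text
time: 3.1
tcp_pos: [575.9, -92.5, 150.6]
orientation: [0.005, 1.0, 0.0, 0.0]
ft_force: [-0.0, 1.8, -0.3]
gripper_width: 0.999
gripper_force: 0.0
```

Emit:
servo_tool --translation '[[0, 0, 0], [0, 0, 0]]' --rotation '[[0, 0, 0], [0, 0, 0]]' --gripper '[0.8, 0.6]'

```text
time: 3.35
tcp_pos: [574.8, -90.3, 150.7]
orientation: [0.005, 1.0, 0.0, -0.0]
ft_force: [-0.6, 0.5, 0.7]
gripper_width: 0.796
gripper_force: 0.0
```

Run:
```python
from h import *
s=state();print(s["time"],s["tcp_pos"],s["gripper_width"],s["joints"])
plan([571,-93,70],ori(0),4)
p=get_image("top");q=get_image("scene")
a=cv2.resize(p["img"][170:300,260:440],None,fx=2.2,fy=2.2);b=cv2.resize(q["img"][150:300,240:420],None,fx=2.2,fy=2.2)
c=np.zeros((330,792,3),np.uint8);c[:286,:396]=a;c[:330,396:792]=b;cv2.imwrite("pics/c3.png",c)
```

```text
3.35 [574.81314128 -90.26228543 150.6668288 ] 0.7957652697306531 [ 0.30926605  0.7722773  -0.40309114  1.77293604  0.44414747  0.68770268
  1.22144314]
[[0.09, -0.07, 2.02], [0.09, -0.07, 2.02], [0.09, -0.07, 2.02], [0.09, -0.07, 2.02]]
[[0.0, -0.0, 0.2], [0.0, -0.0, 0.2], [0.0, -0.0, 0.2], [0.0, -0.0, 0.2]]
```

View pics/c3.png

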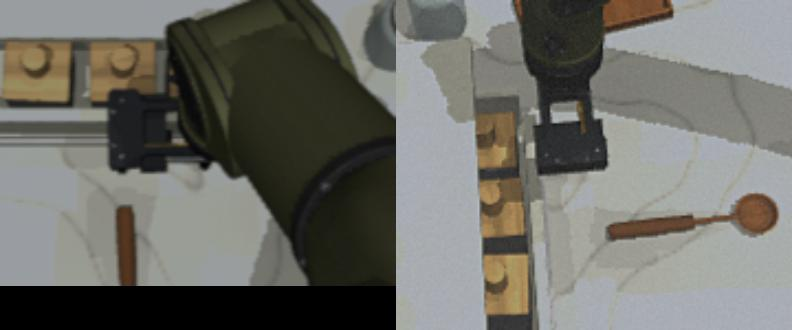

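Emit:
servo_tool --translation '[[0.2, -0.1, 2], [0.15, -0.1, 2], [0, -0.08, 2], [0, 0, 2.0]]' --rotation '[[0, 0, 0.4], [0, 0, 0.4], [0, 0, 0], [0, 0, 0]]' --gripper '[0.6, 0.6, 0.6, 0.6]'

```text
time: 3.95
tcp_pos: [571.4, -92.0, 70.5]
orientation: [0.011, 1.0, 0.0, 0.0]
ft_force: [0.6, 0.1, 0.5]
gripper_width: 0.6
gripper_force: 0.0
```

Emit:
servo_tool --translation '[[0, 0, 0], [0, 0, 0], [0, 0, 0], [0, 0, 0], [0, 0, 0], [0, 0, 0]]' --rotation '[[0, 0, 0], [0, 0, 0], [0, 0, 0], [0, 0, 0], [0, 0, 0], [0, 0, 0]]' --gripper '[0.3, 0, 0, 0, 0, 0]' --squeeze 20

```text
time: 4.7
tcp_pos: [571.9, -94.4, 71.4]
orientation: [0.012, 1.0, -0.0, 0.001]
ft_force: [-0.7, -1.7, 5.9]
gripper_width: 0.124
gripper_force: 20.0
```

Emit:
servo_tool --translation '[[0, 2, 0], [0, 3, 0], [0, 3, 0], [0, 3, 0], [0, 3.5, 0], [0, 3.5, 0], [0, 3, 0], [0, 1.5, 0]]' --rotation '[[0, 0, 0], [0, 0, 0], [0, 0, 0], [0, 0, 0], [0, 0, 0], [0, 0, 0], [0, 0, 0], [0, 0, 0]]' --gripper '[0, 0, 0, 0, 0, 0, 0, 0]'

```text
time: 5.7
tcp_pos: [576.8, 133.3, 71.4]
orientation: [0.011, 1.0, 0.0, 0.0]
ft_force: [-0.6, -3.1, 8.1]
gripper_width: 0.125
gripper_force: 20.0
```

Emit:
servo_tool --translation '[[0, 0.5, 0], [0, 0.5, 0], [0, 0.3, 0], [0, 0.2, 0]]' --rotation '[[0, 0, 0], [0, 0, 0], [0, 0, 0], [0, 0, 0]]' --gripper '[0, 0, 0, 0]'

```text
time: 6.2
tcp_pos: [577.1, 145.6, 71.3]
orientation: [0.012, 1.0, -0.0, -0.0]
ft_force: [-2.0, -1.7, 8.3]
gripper_width: 0.127
gripper_force: 20.0
```

Emit:
servo_tool --translation '[[0, 0.4, 0], [0, 0.4, 0], [0, 0.4, 0], [0, 0.3, 0]]' --rotation '[[0, 0, 0], [0, 0, 0], [0, 0, 0], [0, 0, 0]]' --gripper '[0, 0, 0, 0]'

```text
time: 6.7
tcp_pos: [577.1, 148.9, 71.2]
orientation: [0.016, 1.0, -0.009, -0.002]
ft_force: [-1.8, -21.1, 15.9]
gripper_width: 0.127
gripper_force: 20.0
```

Emit:
servo_tool --translation '[[0, -0.9, -0.1], [0, 0, 0], [0, 0, 0], [0, 0, 0], [0, 0, -3], [0, 0, -5], [0, 0, -5], [0, 0, -3]]' --rotation '[[0, 0, 0], [0, 0, 0], [0, 0, 0], [0, 0, 0], [0, 0, 0], [0, 0, 0], [0, 0, 0], [0, 0, 0]]' --gripper '[0, 0.6, 0.6, 0.6, 0.6, 0.6, 0.6, 0.6]'

```text
time: 7.7
tcp_pos: [577.9, 153.4, 234.4]
orientation: [0.011, 1.0, 0.001, 0.001]
ft_force: [-0.5, -0.9, -0.5]
gripper_width: 0.598
gripper_force: 0.0
```

Run:
```python
from h import *
s=state();print(s["tcp_pos"],s["ft_force"])
p=get_image("top");print([(round(d["p"],2),np.round(np.array(d["box"])*[640,480,640,480]).tolist()) for d in find_in("door",p)][:2])
# pregrasp for middle tin: grasp pt at knob; TCP = grasp + 18.7*z
r=ori(50);zt=r.apply([0,0,1])
for k in([660,-12,143],[661,-91,143],[660,71,143]):
    t=np.array(k)+18.7*zt;print(t.round(1),(t-60*zt).round(1))
t=np.array([660,-12,145])+18.7*zt-90*zt
print(t); plan(t,r,8)
```

```text
[577.91244902 153.36585438 234.37051078] [-0.53442109 -0.87610465 -0.45903198]
[]
[674.3 -12.3 131. ] [628.4 -11.3 169.5]
[675.3 -91.3 131. ] [629.4 -90.3 169.5]
[674.3  70.7 131. ] [628.4  71.7 169.5]
[605.39508962 -10.76084124 190.83075657]
[[-0.37, -2.05, 0.55], [-0.31, -2.05, 0.59], [-0.24, -2.05, 0.62], [-0.17, -2.05, 0.64], [-0.1, -2.05, 0.66], [-0.03, -2.05, 0.67], [0.04, -2.05, 0.67], [0.11, -2.05, 0.66]]
[[0.0, -6.2, -0.0], [0.0, -6.2, -0.0], [0.0, -6.2, -0.0], [0.0, -6.2, -0.0], [0.0, -6.2, -0.0], [0.0, -6.2, -0.0], [0.0, -6.2, -0.0], [0.0, -6.2, -0.0]]
```

Emit:
servo_tool --translation '[[-0.37, -2.05, 0.55], [-0.31, -2.05, 0.59], [-0.24, -2.05, 0.62], [-0.17, -2.05, 0.64], [-0.1, -2.05, 0.66], [-0.03, -2.05, 0.67], [0.04, -2.05, 0.67], [0.11, -2.05, 0.66]]' --rotation '[[0, -6.2, 0], [0, -6.2, 0], [0, -6.2, 0], [0, -6.2, 0], [0, -6.2, 0], [0, -6.2, 0], [0, -6.2, 0], [0, -6.2, 0]]' --gripper '[0.6, 0.6, 0.6, 0.6, 0.6, 0.6, 0.6, 0.6]'

```text
time: 8.8
tcp_pos: [563.1, 10.0, 180.4]
orientation: [0.012, 0.972, -0.056, 0.228]
ft_force: [-0.2, -1.7, -0.6]
gripper_width: 0.598
gripper_force: 0.0
```

Emit:
servo_tool --translation '[[0, 0, 0], [0, 0, 0]]' --rotation '[[0, 0, 0], [0, 0, 0]]' --gripper '[0.6, 0.6]'

```text
time: 9.05
tcp_pos: [563.3, 9.9, 180.9]
orientation: [0.013, 0.972, -0.056, 0.227]
ft_force: [-0.1, 0.1, -0.2]
gripper_width: 0.602
gripper_force: 0.0
```

Run:
```python
from h import *
s=state();print(s["tcp_pos"],s["joints"])
r=ori(50);zt=r.apply([0,0,1]);print(np.degrees((R.from_quat(s["orientation"]).inv()*r).as_rotvec()))
plan(np.array([660,-12,143])+18.7*zt,r,6)
p=get_image("top");q=get_image("scene")
for k,(u,v) in enumerate([(275.4,196.6),(316.2,196.6),(353.5,195)]): print(ray(p,u,v,163))
a=cv2.resize(p["img"][130:290,200:400],None,fx=2,fy=2);b=cv2.resize(q["img"][180:340,230:430],None,fx=2,fy=2)
cv2.imwrite("pics/c4.png",np.hstack([a,b]))
```

```text
[563.34108137   9.89751886 180.86856256] [-0.07928355  0.62706054 -0.22012053  2.24433499  1.97197865  0.37341516
 -0.60899471]
[ -5.69014304 -23.6383816    2.43209919]
[[-1.29, -0.19, 1.6], [-1.18, -0.21, 1.68], [-1.06, -0.23, 1.75], [-0.94, -0.25, 1.82], [-0.82, -0.27, 1.87], [-0.69, -0.3, 1.92]]
[[-0.9, -3.9, 0.4], [-0.9, -3.9, 0.4], [-0.9, -3.9, 0.4], [-0.9, -3.9, 0.4], [-0.9, -3.9, 0.4], [-0.9, -3.9, 0.4]]
[660.26594208  72.30268858 163.        ]
[658.4518232  -13.56770896 163.        ]
[660.25065226 -92.29877215 163.        ]
```

View pics/c4.png

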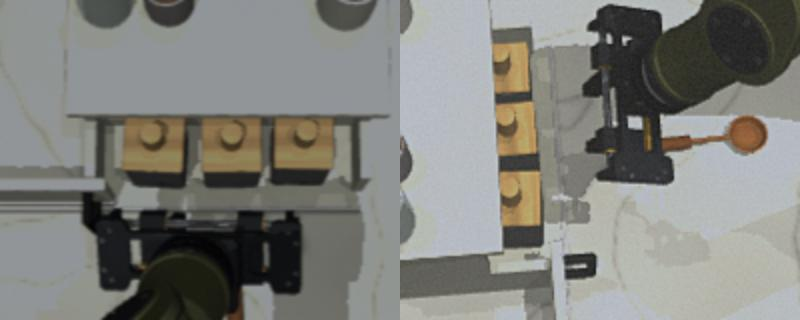

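Emit:
servo_tool --translation '[[0, 0, 0], [0, 0, 0], [0, 0, 0], [0, 0, 0], [0, 0, 0], [0, 0, 0]]' --rotation '[[-0.9, -3.9, 0.4], [-0.9, -3.9, 0.4], [-0.9, -3.9, 0.4], [-0.9, -3.9, 0.4], [-0.9, -3.9, 0.4], [-0.9, -3.9, 0.4]]' --gripper '[0.6, 0.6, 0.6, 0.6, 0.6, 0.6]'

```text
time: 9.9
tcp_pos: [567.0, 19.2, 172.1]
orientation: [-0.002, 0.916, -0.012, 0.402]
ft_force: [0.2, 0.8, -1.4]
gripper_width: 0.598
gripper_force: 0.0
```

```bash
cat > st.py <<'E'
from h import *
import sys
def go(k,back=0,n=6,tilt=50,up=0):
    s=state();print(np.round(s["time"],2),s["tcp_pos"].round(1),s["joints"].round(2),s["ft_force"].round(1),"w",round(s["gripper_width"],3))
    r=ori(tilt);zt=r.apply([0,0,1]);print("rot err",np.degrees((R.from_quat(s["orientation"]).inv()*r).as_rotvec()).round(1))
    print("grasp pt",(s["tcp_pos"]-18.7*R.from_quat(s["orientation"]).apply([0,0,1])).round(1))
    t=np.array(k,float)+[0,0,up]+(18.7-back)*zt; plan(t,r,n)
E
python3 -c "
from st import *
go([660.5,-13,143],60)"
```

```text
9.9 [567.   19.2 172.1] [ 0.26  0.94 -0.86  2.55  2.44  1.29 -0.97] [ 0.2  0.8 -1.4] w 0.598
rot err [-0.2 -2.6  1.7]
grasp pt [553.2  19.5 184.7]
[[-0.66, -0.52, 0.8], [-0.66, -0.51, 0.8], [-0.65, -0.51, 0.81], [-0.65, -0.51, 0.81], [-0.65, -0.51, 0.82], [-0.64, -0.5, 0.82]]
[[-0.0, -0.4, 0.3], [-0.0, -0.4, 0.3], [-0.0, -0.4, 0.3], [-0.0, -0.4, 0.3], [-0.0, -0.4, 0.3], [-0.0, -0.4, 0.3]]
```

Emit:
servo_tool --translation '[[-0.66, -0.52, 0.8], [-0.66, -0.51, 0.8], [-0.65, -0.51, 0.81], [-0.65, -0.51, 0.81], [-0.65, -0.51, 0.82], [-0.64, -0.5, 0.82]]' --rotation '[[0, -0.4, 0.3], [0, -0.4, 0.3], [0, -0.4, 0.3], [0, -0.4, 0.3], [0, -0.4, 0.3], [0, -0.4, 0.3]]' --gripper '[0.6, 0.6, 0.6, 0.6, 0.6, 0.6]'

```text
time: 10.65
tcp_pos: [629.8, -11.3, 170.1]
orientation: [0.014, 0.907, -0.002, 0.422]
ft_force: [-0.1, -0.1, -0.0]
gripper_width: 0.6
gripper_force: 0.0
```

```bash
python3 -c "
from st import *
go([660.5,-13,143],0)
"
```

```text
10.65 [629.8 -11.3 170.1] [ 0.38  0.96 -0.83  2.4   2.55  1.15 -0.88] [-0.1 -0.1 -0. ] w 0.6
rot err [ 0.1 -0.1 -0.5]
grasp pt [615.5 -11.1 182.1]
[[0.01, -0.02, 0.99], [0.01, -0.02, 0.99], [0.02, -0.02, 0.99], [0.02, -0.02, 0.99], [0.02, -0.02, 0.99], [0.02, -0.02, 0.99]]
[[0.0, -0.0, -0.1], [0.0, -0.0, -0.1], [0.0, -0.0, -0.1], [0.0, -0.0, -0.1], [0.0, -0.0, -0.1], [0.0, -0.0, -0.1]]
```

Emit:
servo_tool --translation '[[0.02, 0, 1], [0.02, 0, 1], [0.02, -0.05, 1], [0.02, -0.05, 1], [0.01, -0.02, 1], [0, 0, 0.95]]' --rotation '[[0, 0, 0], [0, 0, 0], [0, 0, 0], [0, 0, 0], [0, 0, 0], [0, 0, 0]]' --gripper '[0.6, 0.6, 0.6, 0.6, 0.6, 0.6]'

```text
time: 11.4
tcp_pos: [674.3, -12.8, 130.3]
orientation: [0.014, 0.907, -0.001, 0.421]
ft_force: [-1.5, 0.6, 0.7]
gripper_width: 0.603
gripper_force: 0.4
```

Emit:
servo_tool --translation '[[0, 0, 0], [0, 0, 0], [0, 0, 0], [0, 0, 0], [0, 0, 0]]' --rotation '[[0, 0, 0], [0, 0, 0], [0, 0, 0], [0, 0, 0], [0, 0, 0]]' --gripper '[0.4, 0.2, 0.1, 0, 0]' --squeeze 35

```text
time: 12.02
tcp_pos: [674.0, -11.4, 131.4]
orientation: [0.013, 0.907, -0.0, 0.422]
ft_force: [-0.2, 2.0, 3.7]
gripper_width: 0.259
gripper_force: 35.2
```

Emit:
servo_tool --translation '[[-0.38, 0, -0.32], [-0.38, 0, -0.32], [0, 0, 0], [0, 0, 0]]' --rotation '[[0, 0, 0], [0, 0, 0], [0, 0, 0], [0, 0, 0]]' --gripper '[0, 0, 0, 0]'

```text
time: 12.52
tcp_pos: [673.6, -13.3, 140.4]
orientation: [0.014, 0.907, -0.002, 0.421]
ft_force: [-0.3, 0.2, -3.1]
gripper_width: 0.26
gripper_force: 35.2
```

Emit:
servo_tool --translation '[[0, 0, 0]]' --rotation '[[0, 0, 0]]' --gripper '[0]'

```text
time: 12.65
tcp_pos: [673.7, -13.1, 140.4]
orientation: [0.014, 0.907, -0.002, 0.421]
ft_force: [0.2, -0.2, -3.5]
gripper_width: 0.256
gripper_force: 35.2
```

Emit:
servo_tool --translation '[[0, 0, 0]]' --rotation '[[0, 0, 0]]' --gripper '[0]'

```text
time: 12.78
tcp_pos: [673.8, -12.9, 140.5]
orientation: [0.014, 0.907, -0.001, 0.421]
ft_force: [0.1, -0.1, -3.4]
gripper_width: 0.258
gripper_force: 35.2
```

Emit:
servo_tool --translation '[[0.38, 0, 0.32], [0.36, 0, 0.3], [0, 0, 0], [0, 0, 0], [0, 0, 0], [0, 0, 0], [0, 0, -3], [0, 0, -3]]' --rotation '[[0, 0, 0], [0, 0, 0], [0, 0, 0], [0, 0, 0], [0, 0, 0], [0, 0, 0], [0, 0, 0], [0, 0, 0]]' --gripper '[0, 0, 0, 0.6, 0.6, 0.6, 0.6, 0.6]'

```text
time: 13.78
tcp_pos: [627.6, -12.1, 170.2]
orientation: [0.014, 0.907, -0.001, 0.421]
ft_force: [-0.0, 0.6, -0.3]
gripper_width: 0.601
gripper_force: 0.0
```

Emit:
servo_tool --translation '[[0, -2, 0], [0, -2, 0], [0, -2, 0], [0, -1.9, 0], [0, 0, 0]]' --rotation '[[0, 0, 0], [0, 0, 0], [0, 0, 0], [0, 0, 0], [0, 0, 0]]' --gripper '[0.6, 0.6, 0.6, 0.6, 0.6]'

```text
time: 14.4
tcp_pos: [625.7, -93.0, 169.0]
orientation: [0.015, 0.907, -0.003, 0.421]
ft_force: [-0.3, -0.1, 0.0]
gripper_width: 0.598
gripper_force: 0.0
```

```bash
python3 -c "
from st import *
go([660.5,-92,143],0)
"
```

```text
14.4 [625.7 -93.  169. ] [ 0.58  0.95 -0.81  2.38  2.69  1.02 -0.82] [-0.3 -0.1  0. ] w 0.598
rot err [-0.  -0.2 -0.6]
grasp pt [611.5 -92.7 181. ]
[[-0.04, 0.03, 1.03], [-0.04, 0.03, 1.03], [-0.04, 0.03, 1.03], [-0.04, 0.03, 1.03], [-0.04, 0.03, 1.03], [-0.04, 0.03, 1.03]]
[[-0.0, -0.0, -0.1], [-0.0, -0.0, -0.1], [-0.0, -0.0, -0.1], [-0.0, -0.0, -0.1], [-0.0, -0.0, -0.1], [-0.0, -0.0, -0.1]]
```

Emit:
servo_tool --translation '[[-0.04, 0.02, 1.03], [-0.04, 0.02, 1.03], [-0.04, 0.02, 1.03], [-0.04, 0, 1.03], [-0.04, 0, 1.03], [-0.04, 0, 1.03]]' --rotation '[[0, 0, 0], [0, 0, 0], [0, 0, 0], [0, 0, 0], [0, 0, 0], [0, 0, 0]]' --gripper '[0.6, 0.6, 0.6, 0.6, 0.6, 0.6]'

```text
time: 15.15
tcp_pos: [675.3, -91.3, 130.5]
orientation: [0.014, 0.907, -0.001, 0.421]
ft_force: [-0.7, -0.1, -0.8]
gripper_width: 0.602
gripper_force: 0.1
```

Emit:
servo_tool --translation '[[0, 0, 0], [0, 0, 0], [0, 0, 0], [0, 0, 0], [0, 0, 0]]' --rotation '[[0, 0, 0], [0, 0, 0], [0, 0, 0], [0, 0, 0], [0, 0, 0]]' --gripper '[0.4, 0.2, 0.1, 0, 0]' --squeeze 40

```text
time: 15.78
tcp_pos: [674.2, -90.3, 131.1]
orientation: [0.013, 0.907, -0.001, 0.421]
ft_force: [-1.7, -0.3, 1.9]
gripper_width: 0.259
gripper_force: 40.1
```

Emit:
servo_tool --translation '[[-0.38, 0, -0.32], [-0.38, 0, -0.32], [0, 0, 0], [0, 0, 0]]' --rotation '[[0, 0, 0], [0, 0, 0], [0, 0, 0], [0, 0, 0]]' --gripper '[0, 0, 0, 0]'

```text
time: 16.27
tcp_pos: [674.4, -91.5, 140.5]
orientation: [0.014, 0.907, -0.001, 0.421]
ft_force: [-0.2, 0.5, -6.9]
gripper_width: 0.259
gripper_force: 40.1
```

Emit:
servo_tool --translation '[[0, 0, 0]]' --rotation '[[0, 0, 0]]' --gripper '[0]'

```text
time: 16.4
tcp_pos: [674.5, -91.4, 140.6]
orientation: [0.014, 0.907, -0.001, 0.421]
ft_force: [0.3, -0.1, -7.0]
gripper_width: 0.255
gripper_force: 40.1
```

Emit:
servo_tool --translation '[[-0.35, 0, -0.3], [0, 0, 0], [0.5, 0, -0.6], [1.1, 0, -1.3], [1.1, 0, -1.3], [1.1, 0, -1.3], [1.1, 0, -1.3], [1.1, 0, -1.3]]' --rotation '[[0, 0, 0], [0, 0, 0], [0, 0, 0], [0, 0, 0], [0, 0, 0], [0, 0, 0], [0, 0, 0], [0, 0, 0]]' --gripper '[0, 0, 0, 0, 0, 0, 0, 0]'

```text
time: 17.4
tcp_pos: [581.0, -89.0, 145.7]
orientation: [0.014, 0.907, -0.001, 0.421]
ft_force: [0.3, 1.0, -5.6]
gripper_width: 0.258
gripper_force: 40.1
```

Emit:
servo_tool --translation '[[1.1, 0, -1.3], [0.9, 0, -1], [0, 0, -0.5], [-1, 0, -0.8], [-1, 0, -0.8], [-1, 0, -0.8], [-0.5, 0, -0.4], [0, 0, 0]]' --rotation '[[0, 0, 0], [0, 0, 0], [0, 0, 0], [0, 0, 0], [0, 0, 0], [0, 0, 0], [0, 0, 0], [0, 0, 0]]' --gripper '[0, 0, 0, 0, 0, 0, 0, 0]'

```text
time: 18.4
tcp_pos: [565.7, -85.7, 191.7]
orientation: [0.011, 0.907, -0.0, 0.421]
ft_force: [0.8, -1.4, -7.7]
gripper_width: 0.26
gripper_force: 40.3
```

```bash
python3 -c "
from st import *
go([526,-368,143],0,14,up=45)
"
```

```text
18.4 [565.7 -85.7 191.7] [ 0.8   1.16 -1.39  2.54  2.35  1.39 -0.43] [ 0.8 -1.4 -7.7] w 0.26
rot err [ 0.4 -0.2 -0.3]
grasp pt [551.4 -85.5 203.7]
[[0.16, -2.02, -0.05], [0.16, -2.02, -0.05], [0.16, -2.02, -0.04], [0.16, -2.02, -0.04], [0.17, -2.02, -0.04], [0.17, -2.02, -0.04], [0.17, -2.02, -0.04], [0.17, -2.02, -0.04], [0.17, -2.02, -0.04], [0.17, -2.02, -0.04], [0.17, -2.02, -0.04], [0.17, -2.02, -0.03], [0.17, -2.02, -0.03], [0.17, -2.02, -0.03]]
[[0.0, -0.0, -0.0], [0.0, -0.0, -0.0], [0.0, -0.0, -0.0], [0.0, -0.0, -0.0], [0.0, -0.0, -0.0], [0.0, -0.0, -0.0], [0.0, -0.0, -0.0], [0.0, -0.0, -0.0], [0.0, -0.0, -0.0], [0.0, -0.0, -0.0], [0.0, -0.0, -0.0], [0.0, -0.0, -0.0], [0.0, -0.0, -0.0], [0.0, -0.0, -0.0]]
```

```bash
python3 -c "
from st import *
r=R.from_euler('z',-30,degrees=True)*ori(50)
t=np.array([526,-368,190])+18.7*r.apply([0,0,1]); print(t); plan(t,r,14)
"
```

```text
[ 538.2401493  -375.44212743  177.9798717 ]
[[0.16, -2.07, -0.07], [0.11, -2.08, -0.01], [0.06, -2.08, 0.05], [0.01, -2.08, 0.12], [-0.04, -2.07, 0.18], [-0.09, -2.07, 0.24], [-0.13, -2.06, 0.3], [-0.18, -2.04, 0.36], [-0.23, -2.03, 0.42], [-0.28, -2.01, 0.47], [-0.33, -1.99, 0.53], [-0.37, -1.96, 0.59], [-0.42, -1.93, 0.65], [-0.46, -1.9, 0.7]]
[[1.7, -0.0, 1.4], [1.7, -0.0, 1.4], [1.7, -0.0, 1.4], [1.7, -0.0, 1.4], [1.7, -0.0, 1.4], [1.7, -0.0, 1.4], [1.7, -0.0, 1.4], [1.7, -0.0, 1.4], [1.7, -0.0, 1.4], [1.7, -0.0, 1.4], [1.7, -0.0, 1.4], [1.7, -0.0, 1.4], [1.7, -0.0, 1.4], [1.7, -0.0, 1.4]]
```

Emit:
servo_tool --translation '[[0.16, -2.07, -0.07], [0.11, -2.08, -0.01], [0.06, -2.08, 0.05], [0.01, -2.08, 0.12], [-0.04, -2.07, 0.18], [-0.09, -2.07, 0.24], [-0.13, -2.06, 0.3], [-0.18, -2.04, 0.36]]' --rotation '[[1.7, 0, 1.4], [1.7, 0, 1.4], [1.7, 0, 1.4], [1.7, 0, 1.4], [1.7, 0, 1.4], [1.7, 0, 1.4], [1.7, 0, 1.4], [1.7, 0, 1.4]]' --gripper '[0, 0, 0, 0, 0, 0, 0, 0]'

```text
time: 19.4
tcp_pos: [549.1, -252.5, 182.1]
orientation: [0.151, 0.895, -0.066, 0.414]
ft_force: [0.3, 0.3, -7.6]
gripper_width: 0.261
gripper_force: 40.3
```

Emit:
servo_tool --translation '[[-0.23, -2.03, 0.42], [-0.28, -2.01, 0.47], [-0.33, -1.99, 0.53], [-0.37, -1.96, 0.59], [-0.42, -1.93, 0.65], [-0.46, -1.9, 0.7], [0, 0, 0]]' --rotation '[[1.7, 0, 1.4], [1.7, 0, 1.4], [1.7, 0, 1.4], [1.7, 0, 1.4], [1.7, 0, 1.4], [1.7, 0, 1.4], [0, 0, 0]]' --gripper '[0, 0, 0, 0, 0, 0, 0]'

```text
time: 20.27
tcp_pos: [535.9, -377.1, 175.6]
orientation: [0.252, 0.872, -0.116, 0.403]
ft_force: [-0.4, 1.2, -7.3]
gripper_width: 0.261
gripper_force: 40.3
```

```bash
python3 -c "
from st import *
s=state();print(s['time'],s['tcp_pos'],s['joints'],s['ft_force'])
r=R.from_euler('z',-30,degrees=True)*ori(50)
print('tool z',R.from_quat(s['orientation']).as_matrix().round(3)[:,2])
print('grasp',s['tcp_pos']-18.7*R.from_quat(s['orientation']).apply([0,0,1]))
t=np.array([526,-368,150])+18.7*r.apply([0,0,1]); print(t); plan(t,r,4)
p=get_image('top');q=get_image('scene')
a=cv2.resize(p['img'][150:350,350:550],None,fx=2,fy=2);b=cv2.resize(q['img'][80:280,230:430],None,fx=2,fy=2)
cv2.imwrite('pics/c5.png',np.hstack([a,b]))
"
```

```text
20.275 [ 535.915027   -377.11894291  175.63249313] [ 1.21565835  1.17612574 -1.29734445  2.30649336  2.35851921  1.27607558
 -0.35885757] [-0.36118983  1.22925899 -7.34824319]
tool z [ 0.644 -0.405 -0.649]
grasp [ 523.86690454 -369.54628222  187.76458096]
[ 538.2401493  -375.44212743  137.9798717 ]
[[0.7, 0.07, 0.63], [0.7, 0.07, 0.63], [0.7, 0.07, 0.63], [0.7, 0.07, 0.63]]
[[-0.2, -0.1, -0.2], [-0.2, -0.1, -0.2], [-0.2, -0.1, -0.2], [-0.2, -0.1, -0.2]]
```

View pics/c5.png

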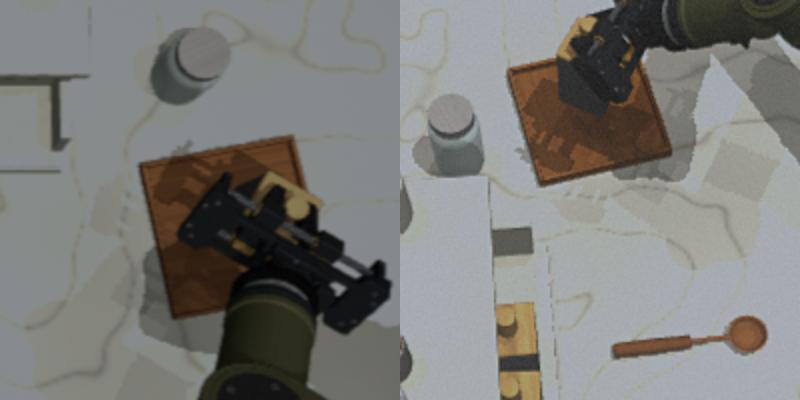

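Emit:
servo_tool --translation '[[0.88, 0.05, 0.78], [0.88, 0.05, 0.78], [0.88, 0, 0.74], [0.7, 0, 0.6], [0.18, 0, 0.14], [0, 0, 0], [0, 0, 0]]' --rotation '[[-0.2, -0.1, -0.2], [-0.2, -0.1, -0.2], [-0.2, -0.1, -0.2], [0, 0, 0], [0, 0, 0], [0, 0, 0], [0, 0, 0]]' --gripper '[0, 0, 0, 0, 0, 0, 0]'

```text
time: 21.25
tcp_pos: [537.5, -374.5, 129.9]
orientation: [0.244, 0.873, -0.113, 0.406]
ft_force: [-0.2, 0.6, -7.1]
gripper_width: 0.257
gripper_force: 40.3
```

Emit:
servo_tool --translation '[[0.15, 0, 0.13], [0.15, 0, 0.13], [0, 0, 0]]' --rotation '[[0, 0, 0], [0, 0, 0], [0, 0, 0]]' --gripper '[0, 0, 0]'

```text
time: 21.62
tcp_pos: [537.2, -374.4, 125.0]
orientation: [0.244, 0.874, -0.113, 0.406]
ft_force: [-0.5, 0.7, -7.1]
gripper_width: 0.262
gripper_force: 40.3
```

Emit:
servo_tool --translation '[[0.08, 0, 0.07], [0.08, 0, 0.07], [0, 0, 0]]' --rotation '[[0, 0, 0], [0, 0, 0], [0, 0, 0]]' --gripper '[0, 0, 0]'

```text
time: 22.0
tcp_pos: [537.3, -374.4, 123.0]
orientation: [0.244, 0.874, -0.113, 0.406]
ft_force: [0.2, -0.3, -6.3]
gripper_width: 0.259
gripper_force: 40.3
```

Emit:
servo_tool --translation '[[0.08, 0, 0.07], [0, 0, 0]]' --rotation '[[0, 0, 0], [0, 0, 0]]' --gripper '[0, 0]'

```text
time: 22.25
tcp_pos: [537.5, -374.6, 122.3]
orientation: [0.244, 0.873, -0.113, 0.406]
ft_force: [0.1, -0.3, -5.7]
gripper_width: 0.257
gripper_force: 40.3
```

Emit:
servo_tool --translation '[[0.08, 0, 0.07], [0, 0, 0]]' --rotation '[[0, 0, 0], [0, 0, 0]]' --gripper '[0, 0]'

```text
time: 22.5
tcp_pos: [537.9, -374.8, 122.3]
orientation: [0.244, 0.873, -0.113, 0.407]
ft_force: [-2.4, -1.3, 0.3]
gripper_width: 0.257
gripper_force: 40.3
```

Emit:
servo_tool --translation '[[0.08, 0, 0.07], [0, 0, 0]]' --rotation '[[0, 0, 0], [0, 0, 0]]' --gripper '[0, 0]'

```text
time: 22.75
tcp_pos: [538.4, -375.1, 122.3]
orientation: [0.244, 0.872, -0.113, 0.408]
ft_force: [-3.9, -0.5, 6.2]
gripper_width: 0.257
gripper_force: 40.3
```

Emit:
servo_tool --translation '[[-0.1, 0, -0.08], [0, 0, 0], [0, 0, 0], [0, 0, 0], [-0.3, 0, -1], [-1, 0, -2], [-2, 0, -3], [-2, 0, -3]]' --rotation '[[0, 0, 0], [0, 0, 0], [0, 0, 0], [0, 0, 0], [0, 0, 0], [0, 0, 0], [0, 0, 0], [0, 0, 0]]' --gripper '[0, 0.6, 0.6, 0.6, 0.6, 0.6, 0.6, 0.6]'

```text
time: 23.75
tcp_pos: [506.9, -355.9, 220.5]
orientation: [0.243, 0.874, -0.112, 0.405]
ft_force: [-0.3, -0.5, 1.1]
gripper_width: 0.599
gripper_force: 0.0
```

```bash
python3 -c "
from st import *
s=state();print(s['time'],s['tcp_pos'],s['joints'],s['ft_force'])
plan([540,-120,240],ori(0),16)
"
```

```text
23.75 [ 506.91350162 -355.93837461  220.49858144] [ 1.2474919   1.07067951 -1.36484377  2.39060165  2.27497497  1.26400965
 -0.39294401] [-0.28806077 -0.53983813  1.09770108]
[[0.29, 1.37, -0.52], [0.27, 1.39, -0.49], [0.25, 1.4, -0.46], [0.23, 1.41, -0.42], [0.21, 1.43, -0.39], [0.19, 1.44, -0.36], [0.16, 1.45, -0.33], [0.14, 1.46, -0.3], [0.11, 1.46, -0.28], [0.08, 1.47, -0.25], [0.04, 1.48, -0.23], [0.01, 1.48, -0.21], [-0.02, 1.48, -0.18], [-0.06, 1.48, -0.17], [-0.1, 1.48, -0.15], [-0.13, 1.48, -0.13]]
[[-0.8, 3.0, -1.7], [-0.8, 3.0, -1.7], [-0.8, 3.0, -1.7], [-0.8, 3.0, -1.7], [-0.8, 3.0, -1.7], [-0.8, 3.0, -1.7], [-0.8, 3.0, -1.7], [-0.8, 3.0, -1.7], [-0.8, 3.0, -1.7], [-0.8, 3.0, -1.7], [-0.8, 3.0, -1.7], [-0.8, 3.0, -1.7], [-0.8, 3.0, -1.7], [-0.8, 3.0, -1.7], [-0.8, 3.0, -1.7], [-0.8, 3.0, -1.7]]
```

Emit:
servo_tool --translation '[[0.29, 1.37, -0.52], [0.27, 1.39, -0.49], [0.25, 1.4, -0.46], [0.23, 1.41, -0.42], [0.21, 1.43, -0.39], [0.19, 1.44, -0.36], [0.16, 1.45, -0.33], [0.14, 1.46, -0.3]]' --rotation '[[-0.8, 3, -1.7], [-0.8, 3, -1.7], [-0.8, 3, -1.7], [-0.8, 3, -1.7], [-0.8, 3, -1.7], [-0.8, 3, -1.7], [-0.8, 3, -1.7], [-0.8, 3, -1.7]]' --gripper '[0.6, 0.6, 0.6, 0.6, 0.6, 0.6, 0.6, 0.6]'

```text
time: 24.75
tcp_pos: [523.9, -237.9, 229.7]
orientation: [0.134, 0.966, -0.058, 0.212]
ft_force: [0.1, -0.4, 0.4]
gripper_width: 0.6
gripper_force: 0.0
```

Emit:
servo_tool --translation '[[0.11, 1.46, -0.28], [0.08, 1.47, -0.25], [0.04, 1.48, -0.23], [0.01, 1.48, -0.21], [-0.02, 1.48, -0.18], [-0.06, 1.48, -0.17], [-0.1, 1.48, -0.15], [-0.13, 1.48, -0.13]]' --rotation '[[-0.8, 3, -1.7], [-0.8, 3, -1.7], [-0.8, 3, -1.7], [-0.8, 3, -1.7], [-0.8, 3, -1.7], [-0.8, 3, -1.7], [-0.8, 3, -1.7], [-0.8, 3, -1.7]]' --gripper '[0.6, 0.6, 0.6, 0.6, 0.6, 0.6, 0.6, 0.6]'

```text
time: 25.75
tcp_pos: [541.2, -120.4, 239.6]
orientation: [0.016, 1.0, -0.0, 0.005]
ft_force: [0.2, -0.8, -0.5]
gripper_width: 0.601
gripper_force: 0.0
```

```bash
python3 -c "
from st import *
s=state();print(s['time'],s['tcp_pos'],s['joints'],s['ft_force'])
print('rot err',np.degrees((R.from_quat(s['orientation']).inv()*ori(0)).as_rotvec()).round(1))
plan([577,150,150],ori(0),10)
"
```

```text
25.75 [ 541.21924067 -120.35185163  239.59519977] [ 0.80827844  0.92760878 -1.35214879  1.76250939  0.96060823  1.27491196
  0.74715243] [ 0.22501761 -0.84372628 -0.52468305]
rot err [-0.   0.6 -0.6]
[[-0.26, 2.71, 0.9], [-0.26, 2.71, 0.9], [-0.27, 2.71, 0.9], [-0.27, 2.71, 0.9], [-0.27, 2.71, 0.9], [-0.28, 2.71, 0.9], [-0.28, 2.71, 0.9], [-0.29, 2.71, 0.9], [-0.29, 2.71, 0.9], [-0.29, 2.71, 0.9]]
[[-0.0, 0.1, -0.1], [-0.0, 0.1, -0.1], [-0.0, 0.1, -0.1], [-0.0, 0.1, -0.1], [-0.0, 0.1, -0.1], [-0.0, 0.1, -0.1], [-0.0, 0.1, -0.1], [-0.0, 0.1, -0.1], [-0.0, 0.1, -0.1], [-0.0, 0.1, -0.1]]
```

Smooth. Check the tray and panel state while moving to the handle.

Emit:
servo_tool --translation '[[-0.26, 3.4, 1.1], [-0.3, 3.4, 1.1], [-0.33, 3.4, 1.1], [-0.34, 3.4, 1.1], [-0.34, 3.4, 1.1], [-0.35, 3.4, 1.1], [-0.36, 3.4, 1.2], [-0.45, 3.3, 1.2]]' --rotation '[[0, 0.1, -0.1], [0, 0.1, -0.1], [0, 0.1, -0.1], [0, 0.1, -0.1], [0, 0.1, -0.1], [0, 0.1, -0.1], [0, 0, 0], [0, 0, 0]]' --gripper '[0.6, 0.6, 0.6, 0.6, 0.6, 0.6, 0.6, 0.6]'

```text
time: 26.75
tcp_pos: [577.1, 150.1, 149.4]
orientation: [0.012, 1.0, -0.0, 0.001]
ft_force: [0.8, 0.4, -0.6]
gripper_width: 0.601
gripper_force: 0.0
```

Emit:
servo_tool --translation '[[0, 0, 0], [0, 0, 0]]' --rotation '[[0, 0, 0], [0, 0, 0]]' --gripper '[0.6, 0.6]'

```text
time: 27.0
tcp_pos: [577.4, 148.4, 149.7]
orientation: [0.012, 1.0, -0.001, 0.001]
ft_force: [-0.3, -1.2, 0.1]
gripper_width: 0.604
gripper_force: 0.0
```

```bash
python3 -c "
from st import *
s=state();print(s['time'],s['tcp_pos'],s['joints'],s['ft_force'])
print('rot err',np.degrees((R.from_quat(s['orientation']).inv()*ori(0)).as_rotvec()).round(1))
plan([577,149,70],ori(0),4)
p=get_image('top');q=get_image('scene')
a=cv2.resize(p['img'][140:340,200:530],None,fx=1.2,fy=1.2);b=cv2.resize(q['img'][80:350,200:400],None,fx=1.9,fy=1.9)
c=np.zeros((520,790,3),np.uint8);c[:a.shape[0],:a.shape[1]]=a;c[:b.shape[0],400:400+b.shape[1]]=b;cv2.imwrite('pics/c6.png',c)
"
```

```text
27.0 [577.35534665 148.36700733 149.70898551] [ 0.25747209  1.05043642 -1.20761894  1.71257493  1.0683341   1.18647101
  0.28877451] [-0.33514009 -1.24297975  0.10920216]
rot err [-0.1  0.1 -0.1]
[[0.01, 0.02, 1.99], [0.01, 0.02, 1.99], [0.01, 0.02, 1.99], [0.01, 0.02, 1.99]]
[[-0.0, 0.0, -0.0], [-0.0, 0.0, -0.0], [-0.0, 0.0, -0.0], [-0.0, 0.0, -0.0]]
```

View pics/c6.png

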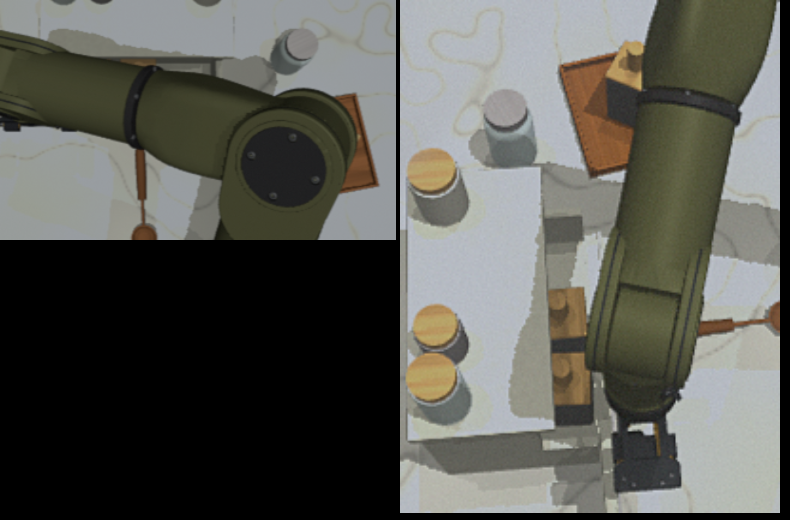

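Emit:
servo_tool --translation '[[0, 0.1, 2], [0, 0, 2], [0, 0, 2], [0, 0, 1.7], [0, 0, 0], [0, 0, 0]]' --rotation '[[0, 0, 0], [0, 0, 0], [0, 0, 0], [0, 0, 0], [0, 0, 0], [0, 0, 0]]' --gripper '[0.6, 0.6, 0.6, 0.6, 0.3, 0]' --squeeze 20

```text
time: 27.85
tcp_pos: [578.2, 150.7, 73.0]
orientation: [0.012, 1.0, 0.0, 0.002]
ft_force: [-0.7, 0.4, 0.0]
gripper_width: 0.398
gripper_force: 0.0
```

Emit:
servo_tool --translation '[[0, 0, 0], [0, 0, 0], [0, 0, 0]]' --rotation '[[0, 0, 0], [0, 0, 0], [0, 0, 0]]' --gripper '[0, 0, 0]'

```text
time: 28.22
tcp_pos: [578.3, 148.7, 73.1]
orientation: [0.013, 1.0, -0.001, 0.002]
ft_force: [-1.4, -5.7, 5.4]
gripper_width: 0.127
gripper_force: 20.0
```

Emit:
servo_tool --translation '[[0, -2, 0], [0, -3.3, 0], [0, -4, 0], [0, -4, 0], [0, -4, 0], [0, -4, 0], [0, -3.3, 0], [0, -1.5, 0]]' --rotation '[[0, 0, 0], [0, 0, 0], [0, 0, 0], [0, 0, 0], [0, 0, 0], [0, 0, 0], [0, 0, 0], [0, 0, 0]]' --gripper '[0, 0, 0, 0, 0, 0, 0, 0]'

```text
time: 29.22
tcp_pos: [572.7, -112.8, 73.2]
orientation: [0.014, 1.0, 0.001, 0.003]
ft_force: [6.0, 1.8, -1.3]
gripper_width: 0.124
gripper_force: 20.0
```

Emit:
servo_tool --translation '[[0, -0.6, 0], [0, -0.6, 0], [0, -0.4, 0], [0, 0, 0]]' --rotation '[[0, 0, 0], [0, 0, 0], [0, 0, 0], [0, 0, 0]]' --gripper '[0, 0, 0, 0]'

```text
time: 29.72
tcp_pos: [572.3, -125.9, 73.1]
orientation: [0.012, 1.0, 0.0, 0.002]
ft_force: [5.6, 0.5, 2.2]
gripper_width: 0.126
gripper_force: 20.0
```

Emit:
servo_tool --translation '[[0, -0.4, 0], [0, -0.4, 0], [0, -0.3, 0], [0, 0, 0]]' --rotation '[[0, 0, 0], [0, 0, 0], [0, 0, 0], [0, 0, 0]]' --gripper '[0, 0, 0, 0]'

```text
time: 30.22
tcp_pos: [572.2, -131.3, 73.2]
orientation: [0.009, 1.0, 0.005, 0.003]
ft_force: [6.0, 10.4, -2.9]
gripper_width: 0.127
gripper_force: 20.1
```

Emit:
servo_tool --translation '[[0, -0.3, 0], [0, 0, 0], [0, 0.5, 0], [0, 0, 0], [0, 0, 0], [0, 0, 0]]' --rotation '[[0, 0, 0], [0, 0, 0], [0, 0, 0], [0, 0, 0], [0, 0, 0], [0, 0, 0]]' --gripper '[0, 0, 0, 0.5, 0.5, 0.5]'

```text
time: 30.98
tcp_pos: [570.1, -136.4, 72.1]
orientation: [0.012, 1.0, -0.001, 0.0]
ft_force: [-0.4, 0.9, -0.9]
gripper_width: 0.448
gripper_force: 0.0
```

Emit:
servo_tool --translation '[[0, 0, -3], [0, 0, -5], [0, 0, -5], [4, 2, -4], [5, 2, 0], [5, 3, 0], [0, 0, 0], [0, 0, 0]]' --rotation '[[0, 0, 0], [0, 0, 0], [0, 0, 0], [0, 0, 0], [0, 0, 0], [0, 0, 0], [0, 0, 0], [0, 0, 0]]' --gripper '[0.5, 0.5, 0.5, 0.5, 0.5, 0.5, 0.5, 0.5]'

```text
time: 31.98
tcp_pos: [432.9, -63.1, 242.4]
orientation: [0.013, 1.0, -0.0, 0.002]
ft_force: [0.7, 0.0, 0.0]
gripper_width: 0.504
gripper_force: 0.0
```

```bash
python3 -c "
from st import *
s=state();print(s['time'],s['tcp_pos'],s['joints'],s['ft_force'])
p=get_image('top');q=get_image('scene')
for n in('tin_a','jar','mug','spoon'): print(n,[(round(d['p'],2),np.round(np.array(d['box'])*[640,480,640,480]).tolist()) for d in find_in(n,q)][:4])
a=cv2.resize(p['img'][140:340,200:530],None,fx=1.2,fy=1.2);b=cv2.resize(q['img'][80:350,200:400],None,fx=1.9,fy=1.9)
c=np.zeros((520,790,3),np.uint8);c[:a.shape[0],:a.shape[1]]=a;c[:b.shape[0],400:400+b.shape[1]]=b;cv2.imwrite('pics/c7.png',c)
"
```

```text
31.975 [432.91410296 -63.06600168 242.35953621] [ 0.81703364  0.77950735 -1.3693117   2.07361659  0.89574025  1.08500821
  0.54585304] [0.72397616 0.04343564 0.03622886]
tin_a [(0.98, [309.0, 103.0, 340.0, 153.0]), (0.86, [281.0, 266.0, 302.0, 305.0]), (0.61, [276.0, 230.0, 303.0, 268.0])]
jar [(0.7, [243.0, 128.0, 271.0, 169.0])]
mug [(0.72, [246.0, 128.0, 269.0, 169.0]), (0.64, [385.0, 394.0, 427.0, 451.0])]
spoon [(0.74, [334.0, 240.0, 414.0, 259.0])]
```

View pics/c7.png

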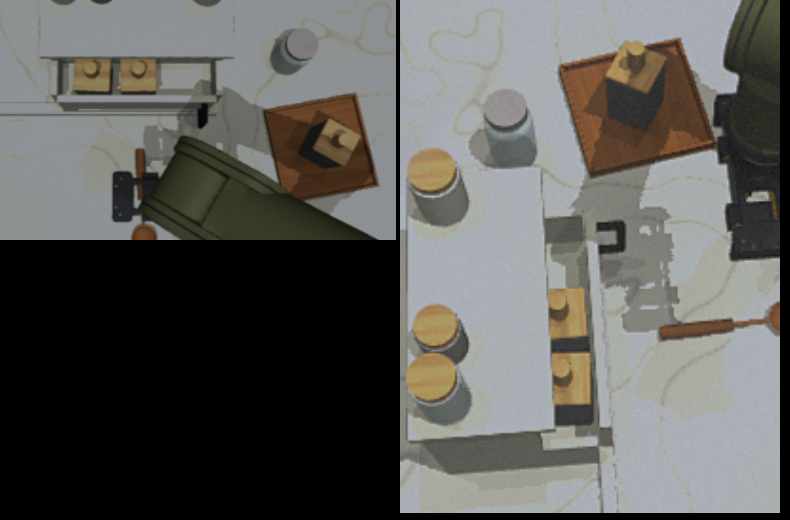

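The panel is shut and centred on the bay. The full tin stands in the tray, the other two stand in their row, and the bystanders are unmoved.

```bash
python3 -c "
from station import *
print(sign_off())"
```

```text
the job is handed in; nothing more can be done
None
```

The job is handed in at about 32 s: the full tin (about 0.71 kg by lift; the middle one was about 0.35 kg, the third not weighed) stands upright in the tray, the panel was slid fully open and then fully shut, and the other two tins, jar, mug and spoon are in place.

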